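# Empty the knob lathe's parts tray and slide it home up its ramp

## Robot

A 6-joint arm with a two-finger parallel gripper is mounted at the origin on the work surface. World frame = base frame: x ahead of the robot, y to its left, z up, the work surface at z = 0. Lengths are in m, angles in rad, forces in N, time in s.
With the tool pointing down it reaches from about 0.35 to 0.975 m from the base axis. Payload 4.9 kg.
Tool frame: the origin (TCP) lies at the very end of the fingers, on their centre line; the grasp point (between the pads) lies 19 mm behind it; z points along the fingers, y is the line along which they close (so a half turn about z gives the same grasp; the last joint's range is limited). The gripper opens to 85 mm and grips with 20 to 120 N. Pads are 22 mm wide; open, the fingers measure 114 mm over their backs; the gripper's body (76 mm by 85 mm) begins 54 mm behind the grasp point. The pads swing forward as they close: fully open they stand 13 mm farther back than shut.
Start: joints at [1.027, 0.053, 1.613, -0, 1.476, -0.119], TCP at [0.258, 0.569, 0.231] pointing down, gripper open.
Joint ranges: [-3.01, 3.01], [-1.01, 2.22], [0.06, 2.58], [-1.02, 4.17], [0.09, 2.62], [-3.14, 3.14]. Speed limits (rad/s): [2.57, 2.57, 3.14, 3.14, 3.14, 3.14].

## Interface

Orientations are given as a rotation vector (axis times angle).
In Python, from station import ctrl gives the robot as it stands. The module is installed in compiled form; this text tells all that it offers.
- The arm moves only by the tool jog_arm, never from a script. Its argument "steps" is a list of rows, each an object with "delta_rot": the turn, a rotation vector about the tool's x, y, z in degrees, a list of three; "linear": the shift along the tool's x, y, z in m, a list of three; "grip": the finger opening in m, from 0 to 0.0854. In form: [{"delta_rot": [rx, ry, rz], "linear": [x, y, z], "grip": grip}, ...]. A call has 1 to 10 rows; each row shifts and turns the commanded pose from where the row before left it, along the tool's axes as they then stand; what a row does not reach is not made up. A row lasts 1/10 s, in which the tool goes at most 50 mm and 8.59 degrees, less where a joint would pass 70% of its speed; a pose out of reach is approached as far as the arm can. A call with a gripper value outside its range is refused whole. The fingers move at their own pace and stop on an object; "newtons" is the grip in N (left out, the last holds). Time passes only in rows, so rows that do not move let the fingers close. It gives the time, the measured TCP pose, the force, the opening and the grip force at its end, in the units of the state.
- ctrl.get_obs(): the state, without advancing time (a new reading comes with each control period).
- ctrl.get_image(name): name is "scene" or "top" or "wrist"; returns (picture, depth): 480x640x3 uint8, red, green, blue; 480x640 float32, m along the optical axis (not along the pixel's ray), 0 where there is no reading.
- ctrl.camera_info(name): a dict with "camera_matrix" (3x3 intrinsics, pixels), "R" (3x3) and "t" (3): a world point X has camera coordinates R X + t; the wrist camera has in their place "T_tool_cam" (4x4, takes a point from camera to tool coordinates, whose origin is the TCP and whose axes are the flange's). Camera axes: x right, y down, z forward; pixel columns grow to the right and rows downward; lengths in m; the calibration is good to about 2 mm. A picture is of the moment at which its call begins: read the wrist's pose just before it. camera_info takes no time and is no camera call.
- ctrl.finish_job(): hands the job in; it is judged then, once.
The state is a dict: "t": time; "q": joint angles; "dq": joint speeds; "effort": joint torques, N m; "tool_pos": TCP position; "tool_rot": TCP orientation; "contact_force": force on the tool from outside, world axes, zero at the start; "wrist_torque": the same for the moment, N m; "opening": finger opening in m; "grip_force": force on a finger pad.
Only numpy, scipy, OpenCV 4.12 (cv2) and the standard library are available. Lean on these libraries where they do the work, as an engineer would, in place of code of your own. Each camera call takes 0.05 s, during which the arm holds its last target. There are 200 camera calls.

## Task

Empty the turned knobs out of the parts tray into the plywood bin, tipping them over the tray's open edge. Then put the tray back on the lathe's ramp, open edge uphill and between the guides, and slide it up under the chip guard until it rests against the stop at the top; the stop is only lightly clamped, so do not push it out of its setting. Leave the other things on the bench where they are.

Things in the scene. Friction and masses are not known exactly. Their poses are not given: they have to be found in the camera images.
- tray: Aluminium parts tray, 150 (x) by 120 mm (y), about 0.26 kg (hidden 0.2 to 0.34), flat on the bench at the start with four knobs in it. Floor 4 mm thick, side lips 26 and back wall (-x) 30 mm high from the underside, all 4 mm thick; the front edge (+x) is open, without lip. Origin: centre of the underside; x points out through the open edge, z up.
- tray_grip (a point): On the tray's flat oak grip, 50 mm wide (y), 12 mm thick, which rises 53 mm from the middle of the back wall and slants backwards: 25 degrees from the tray's z towards -x. Its foot is centred at tray x -71, z 30 mm. This point: 30 mm up the slant from the foot (23 mm below the top end), centred in the thickness; axes as the tray.
- tray_lip (a point): Middle of the tray's open front edge, at the underside; axes as the tray.
- knob0: One of four alike turned beech drawer knobs, 32 mm across, 30 mm high, 18 g; origin at the centre of its small flat foot (20 mm across), z along its axis. Loose in the tray at the start.
- knob1: One of four alike turned beech drawer knobs, 32 mm across, 30 mm high, 18 g; origin at the centre of its small flat foot (20 mm across), z along its axis. Loose in the tray at the start.
- knob2: One of four alike turned beech drawer knobs, 32 mm across, 30 mm high, 18 g; origin at the centre of its small flat foot (20 mm across), z along its axis. Loose in the tray at the start.
- knob3: One of four alike turned beech drawer knobs, 32 mm across, 30 mm high, 18 g; origin at the centre of its small flat foot (20 mm across), z along its axis. Loose in the tray at the start.
- bin: Open square plywood stock bin, empty at the start, fixed to the bench: 210 x 210 mm outside, 75 mm high, walls 6 mm. Origin: centre of its underside; axes along its sides.
- ramp: Receiving ramp of the knob lathe, fixed, rising at 10 degrees to the machine. Origin: on its surface at the middle of its low edge (6 mm above the bench); x points up the slope, y across, z square to it. Aluminium, 160 mm wide. Guide rails 16 mm high, 128 mm apart inside from x = 70 mm up, flaring to about 154 mm apart at the low edge. Friction (hidden, 0.48 to 0.72) holds the tray from sliding back.
- stop_face (a point): The stop near the top of the ramp: a steel bar right across it, 14 mm high, 20 mm thick, its face square to the slope. It is set anew each time, the face 270 to 285 mm up the ramp, and held by two barely tightened wing screws: it gives way at about 15 N. This point: middle of the face, at the ramp's surface; axes as the ramp. A tray that is home has its open edge against it.
- machine: Benchtop copy lathe that turns the knobs, fixed: grey enclosure, the ramp in front of its outlet. Origin on the bench, 160 mm in from the ramp's low edge; x points level into the machine (uphill), z up. Enclosure face at x = 150 mm, 360 mm wide, 440 mm high.
- guard_edge (a point): Clear chip guard jutting from the enclosure over the ramp, 240 mm wide, from machine x = -75 mm inwards, top 261 mm above the bench, open below, at the front and sides. This point: lower front edge of its front bar, mid-width, 240 mm above the bench; axes as the machine. With the tray home its grip stands 18 to 33 mm inside this edge and 156 mm below it, so one must reach it slanting.
- mug: Bystander: white mug, 80 mm across, 90 mm high.
- wax_tin: Bystander: round aluminium wax tin, 80 mm across, 30 mm high.
- chuck_key: Bystander: T-handled steel chuck key, about 100 mm long.
- gouge: Bystander: wood-handled turning gouge, 400 mm long, lying down; origin at its handle's butt end.
- filter: Bystander: grey round respirator filter, 90 mm across, 30 mm high.
- calipers: Bystander: steel calipers, about 140 mm long, lying flat.
- rough_bowl: Bystander: rough-turned solid bowl blank, 126 mm across, 55 mm high.
Mind the look-alikes: they are no part of the job. Of the things that look like the tray, take the one that is farthest to the robot's right at the start.

How it is judged:
By the outcome, as a careful person would: the job done as asked, in the order asked, and still so for the second after the job is handed in, with the robot touching nothing.
It also fails if it takes over 51 s, if anything falls off the work surface, if the arm or the gripper's body presses on something with over 40 N, if the wrist force passes 120 N, or if a joint passes its speed limit or range.

## Working session

There is one attempt and no reset: what is moved stays moved. The work goes in short steps, Python scripts to look and compute and a tool call to move; the robot and the scene stay as the last step left them, time stands still between calls to the robot, and variables do not carry over. Pictures are saved under pics/ and viewed, at most 11 in all, crops included, and the job is handed in when it is done.

Besides the shell and the picture viewer there is one more tool, called after "Request:" by a JSON object that holds its "api" and its "payload", one argument or row to a line. jog_arm: Moves the arm, as the interface text tells. Its arguments: {"type":"object","properties":{"steps":{"type":"array"},"newtons":{"type":"number"}},"required":["steps"]}

```bash
mkdir -p pics; python3 - <<'E'
from station import ctrl
import cv2,numpy as np
o=ctrl.get_obs();print({k:np.round(v,3).tolist() for k,v in o.items()})
for n in("scene","top"):
    im,d=ctrl.get_image(n);cv2.imwrite(f"pics/{n}0.png",im[:,:,::-1]);np.savez(f"{n}0.npz",im=im,d=d)
    c=ctrl.camera_info(n);print(n,{k:np.round(v,4).tolist() for k,v in c.items()})
print(ctrl.camera_info("wrist"))
E
```

```text
{'t': 0.0, 'q': [1.027, 0.053, 1.614, 0.0, 1.476, -0.119], 'dq': [-0.0, 0.001, 0.0, 0.001, 0.001, -0.0], 'effort': [-0.001, -39.367, -37.017, -0.0, 0.007, 0.0], 'tool_pos': [0.257, 0.569, 0.23], 'tool_rot': [-0.662, -3.07, 0.003], 'contact_force': [-0.018, -0.863, 0.412], 'wrist_torque': [0.021, 0.026, -0.005], 'grip_force': 0.0, 'opening': 0.085}
scene {'camera_matrix': [[462.2602, 0.0, 321.2205], [0.0, 462.2602, 245.0939], [0.0, 0.0, 1.0]], 'R': [[-0.5996, 0.8003, 0.0061], [0.6571, 0.4966, -0.5671], [-0.4569, -0.336, -0.8236]], 't': [0.3032, -0.2404, 1.4594]}
top {'camera_matrix': [[461.1549, 0.0, 323.5953], [0.0, 461.1549, 232.0225], [0.0, 0.0, 1.0]], 'R': [[0.0171, -0.9998, 0.009], [-0.9869, -0.0184, -0.1605], [0.1606, -0.0061, -0.987]], 't': [-0.0055, 0.5585, 1.2936]}
{'camera_matrix': array([[331.45292316,   0.        , 320.70720064],
       [  0.        , 331.45292316, 240.9356034 ],
       [  0.        ,   0.        ,   1.        ]]), 'T_tool_cam': array([[-9.59780798e-04, -9.49424831e-01, -3.13992943e-01,
         8.05735612e-02],
       [ 9.99999450e-01, -1.04427484e-03,  1.00894591e-04,
        -9.34843598e-04],
       [-4.23686759e-04, -3.13992674e-01,  9.49425311e-01,
        -1.40987566e-01],
       [ 0.00000000e+00,  0.00000000e+00,  0.00000000e+00,
         1.00000000e+00]])}
```

View pics/top0.png

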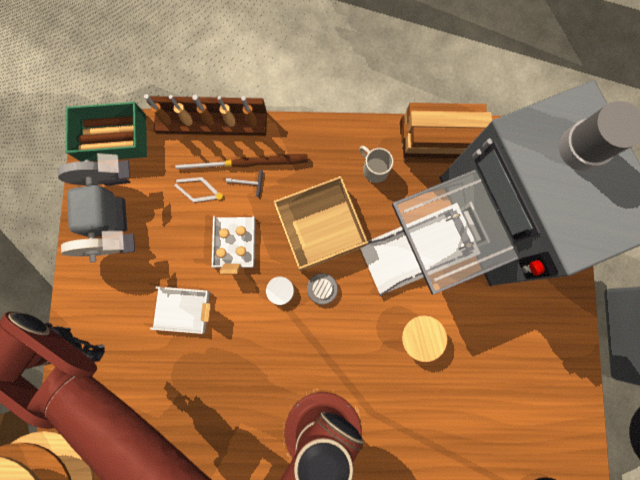

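View pics/scene0.png

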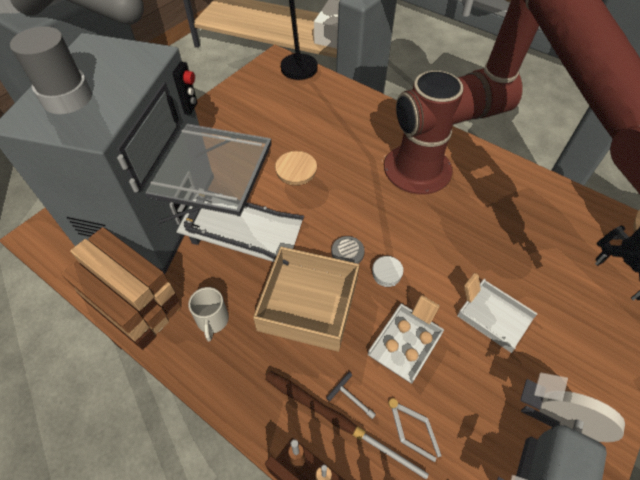

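Top view: the knob tray, the rightmost of the two, is at (233,245) with its grip at (230,268) and open edge up. The bin is at (321,223), and the ramp runs from (375,275) up under the guard to the stop near (470,230). The look-alike tray is at (180,310).

```bash
cat > h.py <<'E'
import numpy as np,cv2
from station import ctrl
from scipy.spatial.transform import Rotation as Ro
def cam(n,o=None):
    c=ctrl.camera_info(n);K=np.array(c["camera_matrix"])
    if n!="wrist":
        R=np.array(c["R"]);t=np.array(c["t"]);return K,R.T,-R.T@t
    T=np.array(c["T_tool_cam"]);Rt=Ro.from_rotvec(o["tool_rot"]).as_matrix()
    return K,Rt@T[:3,:3],Rt@T[:3,3]+np.array(o["tool_pos"])
def cloud(d,C):
    K,R,p=C;v,u=np.mgrid[:d.shape[0],:d.shape[1]]
    P=np.stack([(u-K[0,2])/K[0,0]*d,(v-K[1,2])/K[1,1]*d,d],-1)
    return P@R.T+p
def ray(uv,C,z):
    K,R,p=C;uv=np.atleast_2d(uv).astype(float)
    r=np.c_[(uv-K[[0,1],[2,2]])/K[[0,1],[0,1]],np.ones(len(uv))]@R.T
    return p+r*((z-p[2])/r[:,2])[:,None]
def proj(X,C):
    K,R,p=C;q=(np.atleast_2d(X)-p)@R@K.T;return q[:,:2]/q[:,2:]
E
python3 - <<'E'
from h import *
C=cam("top");f=np.load("top0.npz");im,d=f["im"],f["d"];W=cloud(d,C)
hsv=cv2.cvtColor(im,cv2.COLOR_RGB2HSV)
def rect(m,name,z):
    P=ray(np.argwhere(m)[:,::-1],C,z)
    r=cv2.minAreaRect((P[:,:2]*1000).astype(np.float32));print(name,m.sum(),np.round(r[0],1),np.round(r[1],1),round(r[2],2))
    print(np.round(cv2.boxPoints(r)).tolist())
# tray: low saturation
m=np.zeros(d.shape,bool);m[205:272,200:262]=1
t=m&(hsv[...,1]<70)&(hsv[...,2]>90);rect(t,"tray",.02)
print("tray z pct",np.percentile(W[t][:,2],[5,50,95]))
for zz in range(0,90,10):
    s=m&(W[...,2]>zz/1000)&(W[...,2]<zz/1000+.01);print(zz,s.sum(),np.round(W[s][:,:2].mean(0),3) if s.any() else"")
s=m&(W[...,2]>.04);rectz=W[s];print("grip pts",np.round(rectz.min(0),3),np.round(rectz.max(0),3),np.round(rectz.mean(0),3))
m=np.zeros(d.shape,bool);m[170:280,265:375]=1
b=m&(W[...,2]>.066)&(W[...,2]<.085);P=W[b];r=cv2.minAreaRect((P[:,:2]*1000).astype(np.float32));print("bin",r,np.round(cv2.boxPoints(r)).tolist(),np.median(P[:,2]))
# ramp cloud heights
for u,v in [(375,275),(390,265),(405,262),(390,250),(410,240),(430,235),(450,230),(470,230),(440,250),(460,240),(400,205),(434,292),(395,200)]:print((u,v),np.round(W[v,u],3))
a=im[150:310,350:550,::-1];cv2.imwrite("pics/ramp.png",cv2.resize(a,None,fx=4,fy=4,interpolation=2)[:600])
E
```

```text
tray 1699 [528.8 270.4] [151.6 123.4] 2.37
[[450.0, 329.0], [456.0, 206.0], [607.0, 212.0], [602.0, 335.0]]
tray z pct [-0.00048152  0.00465428  0.02706489]
0 2181 [0.545 0.28 ]
10 89 [0.513 0.272]
20 314 [0.525 0.275]
30 255 [0.518 0.272]
40 22 [0.457 0.266]
50 27 [0.453 0.267]
60 29 [0.448 0.267]
70 24 [0.443 0.271]
80 28 [0.439 0.265]
grip pts [0.344 0.013 0.041] [0.461 0.293 1.366] [0.436 0.238 0.216]
bin ((599.8592529296875, -26.6387939453125), (211.25025939941406, 301.162841796875), 21.949386596679688) [[446.0, 74.0], [558.0, -206.0], [754.0, -127.0], [642.0, 153.0]] 0.07405414384226883
(375, 275) [ 0.439 -0.149  0.008]
(390, 265) [ 0.469 -0.193  0.015]
(405, 262) [ 0.477 -0.235  0.025]
(390, 250) [ 0.513 -0.192  0.019]
(410, 240) [ 0.507 -0.203  0.266]
(430, 235) [ 0.521 -0.254  0.258]
(450, 230) [ 0.534 -0.302  0.259]
(470, 230) [ 0.535 -0.351  0.26 ]
(440, 250) [ 0.484 -0.275  0.265]
(460, 240) [ 0.509 -0.325  0.265]
(400, 205) [ 0.595 -0.181  0.258]
(434, 292) [ 0.383 -0.26   0.262]
(395, 200) [ 0.669 -0.211 -0.001]
```

View pics/ramp.png

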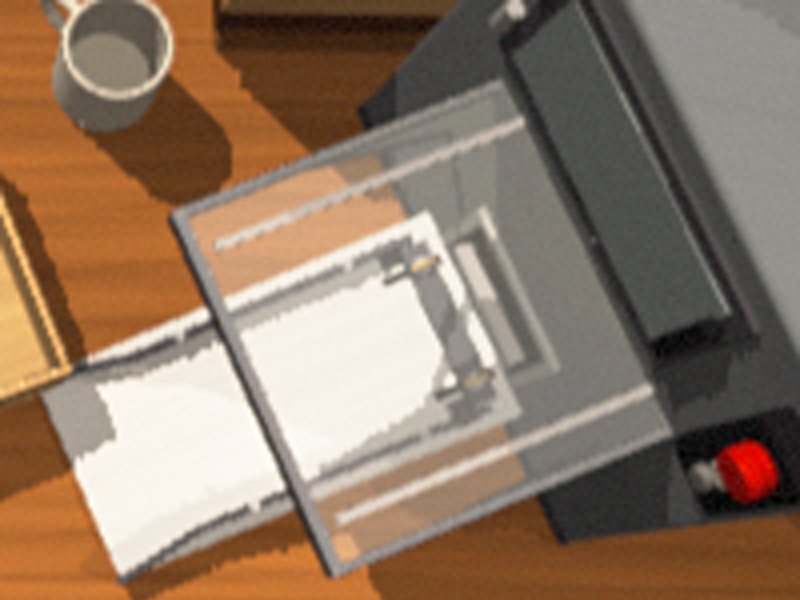

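```bash
python3 - <<'E'
from h import *
C=cam("top");f=np.load("top0.npz");im,d=f["im"],f["d"];W=cloud(d,C)
px=lambda L:np.array([(350+x/4-.4,150+y/4-.4) for x,y in L])
low=ray(px([(45,395),(122,578)]),C,.006);print("low",low.round(3).tolist())
g=ray(px([(175,213),(335,573)]),C,.261);print("guard",g.round(3).tolist())
for n,e in(("low",low),("g",g)):
    v=e[0]-e[1];print(n,np.linalg.norm(v[:2]),np.degrees(np.arctan2(v[1],v[0]))-90,e.mean(0).round(4))
# guard via depth
m=np.abs(W[...,2]-.26)<.012;m[:,:390]=0;m[:,520:]=0;m[:165]=0;m[300:]=0
r=cv2.minAreaRect((W[m][:,:2]*1000).astype(np.float32));print("guard depth",r)
# bin rim: biggest component
m=np.zeros(d.shape,np.uint8);m[170:280,265:375]=1
b=(m>0)&(W[...,2]>.068)&(W[...,2]<.082)
n,l,s,c=cv2.connectedComponentsWithStats(b.astype(np.uint8),connectivity=8);print(s[:,4])
k=1+np.argmax(s[1:,4]);r=cv2.minAreaRect((W[l==k][:,:2]*1000).astype(np.float32));print("bin",r,np.round(cv2.boxPoints(r)).tolist())
print("bin px",ray([(275,212),(341,180),(367,240),(301,269)],C,.075).round(3).tolist())
# stop
s=px([(410,250),(462,405),(413,290),(440,365)]);print("stop",ray(s,C,.06).round(3).tolist())
o=ctrl.get_obs()
E
```

```text
low [[0.518, -0.107, 0.006], [0.384, -0.164, 0.006]]
guard [[0.599, -0.164, 0.261], [0.381, -0.258, 0.261]]
low 0.1455333274935445 -66.95824768209631 [ 0.4508 -0.1358  0.006 ]
g 0.2371216409947024 -66.68339806714505 [ 0.4903 -0.2112  0.261 ]
guard depth ((532.1602783203125, -314.06402587890625), (274.24102783203125, 229.23069763183594), 23.3004207611084)
[306550      1      9    640]
bin ((582.9140014648438, 15.719100952148438), (210.927978515625, 210.03358459472656), 21.907115936279297) [[446.0, 74.0], [524.0, -121.0], [720.0, -42.0], [642.0, 153.0]]
bin px [[0.609, 0.144, 0.075], [0.707, -0.043, 0.075], [0.533, -0.119, 0.075], [0.448, 0.066, 0.075]]
stop [[0.622, -0.367, 0.06], [0.509, -0.401, 0.06], [0.592, -0.368, 0.06], [0.538, -0.386, 0.06]]
```

```bash
cat >> h.py <<'E'
a=np.radians(-66.8);O=np.array([.457,-.133,.006])
ux=np.array([np.cos(a),np.sin(a),0]);uy=np.array([-ux[1],ux[0],0]);s10,c10=np.sin(np.radians(10)),np.cos(np.radians(10))
RX=ux*c10+np.array([0,0,s10]);RZ=-ux*s10+np.array([0,0,c10])
def ramp(x,y,z=0):return O+x*RX+y*uy+z*RZ
E
python3 - <<'E'
from h import *
out=[]
for n,(x0,y0,x1,y1),k in(("top",(260,170,480,300),3.6),("scene",(170,180,370,350),3.0)):
    C=cam(n);im=np.load(n+"0.npz")["im"][:,:,::-1].copy()
    im=cv2.resize(im[y0:y1,x0:x1],None,fx=k,fy=k,interpolation=2)
    def pl(P,col):
        q=((proj(P,C)-[x0,y0]+.5)*k).astype(np.int32);cv2.polylines(im,[q],True,col,1)
    pl([ramp(0,.08),ramp(0,-.08),ramp(.28,-.08),ramp(.28,.08)],(255,0,0))
    pl([ramp(.07,.064),ramp(.07,-.064),ramp(.275,-.064),ramp(.275,.064)],(0,200,0))
    B=np.array([[446,74],[524,-121],[720,-42],[642,153.]])/1000
    for z in(0,.075):pl(np.c_[B,[z]*4],(0,0,255))
    cv2.imwrite(f"pics/ov_{n}.png",im)
    out.append(im)
h=max(o.shape[0] for o in out)
cv2.imwrite("pics/ov.png",cv2.resize(np.hstack([cv2.copyMakeBorder(o,0,h-o.shape[0],0,0,0) for o in out]),(800,300)))
E
```

```text
(no output)
```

View pics/ov_scene.png

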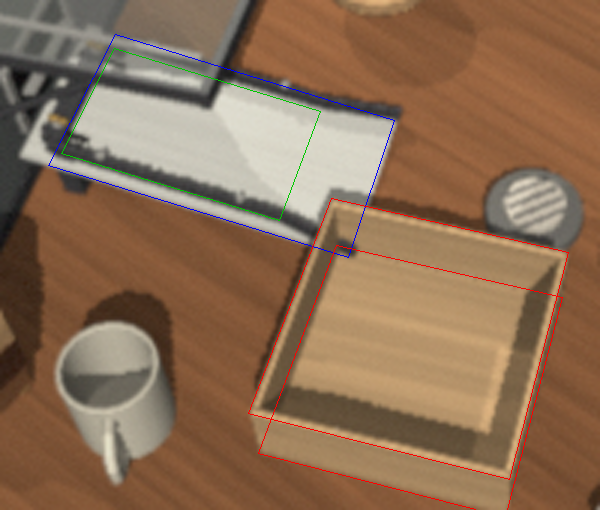

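Scene overlay: the ramp outline fits. The bin corner, near (335,200) in the crop, sits right at the ramp's low left corner, so the tray has to come in above it and be set down with its back edge uphill of the bin.

Request:
{"api": "jog_arm", "payload": {
  "steps": [
    {"delta_rot": [0, 0, 8], "linear": [0, 0, 0], "grip": 0.06},
    {"delta_rot": [0, 0, 8], "linear": [0, 0, 0], "grip": 0.06},
    {"delta_rot": [0, 0, 8], "linear": [0, 0, 0], "grip": 0.06},
    {"delta_rot": [0, 0, 8], "linear": [0, 0, 0], "grip": 0.06},
    {"delta_rot": [0, 0, 8], "linear": [0, 0, 0], "grip": 0.06},
    {"delta_rot": [0, 0, 8], "linear": [0, 0, 0], "grip": 0.06},
    {"delta_rot": [0, 0, 8], "linear": [0, 0, 0], "grip": 0.06},
    {"delta_rot": [0, 0, 7.4], "linear": [0, 0, 0], "grip": 0.06}
  ]
}}

```text
t: 0.9
tool_pos: [0.2574, 0.5691, 0.2305]
tool_rot: [2.183, 2.259, -0.002]
contact_force: [0.3, -0.0, 0.3]
opening: 0.0599
grip_force: 0.0
```

Request:
{"api": "jog_arm", "payload": {
  "steps": [
    {"delta_rot": [-3, 0, 0], "linear": [-0.038, 0.016, 0], "grip": 0.06},
    {"delta_rot": [-3, 0, 0], "linear": [-0.038, 0.016, 0], "grip": 0.06},
    {"delta_rot": [-3, 0, 0], "linear": [-0.038, 0.016, 0], "grip": 0.06},
    {"delta_rot": [-3, 0, 0], "linear": [-0.038, 0.016, 0], "grip": 0.06},
    {"delta_rot": [-3, 0, 0], "linear": [-0.038, 0.016, 0], "grip": 0.06},
    {"delta_rot": [-3, 0, 0], "linear": [-0.038, 0.016, 0], "grip": 0.06},
    {"delta_rot": [-3, 0, 0], "linear": [-0.038, 0.016, 0], "grip": 0.06},
    {"delta_rot": [-4, 0, 0], "linear": [-0.037, 0.01, 0], "grip": 0.06},
    {"delta_rot": [0, 0, 0], "linear": [0, 0, 0], "grip": 0.06}
  ]
}}

```text
t: 1.8
tool_pos: [0.3884, 0.2681, 0.2513]
tool_rot: [1.947, 2.017, 0.447]
contact_force: [-0.9, 1.6, 0.7]
opening: 0.0601
grip_force: 0.0
```

```bash
cat >> h.py <<'E'
def look(name):
    o=ctrl.get_obs();im,d=ctrl.get_image("wrist");cv2.imwrite(f"pics/{name}.png",im[:,:,::-1])
    np.savez(name+".npz",im=im,d=d,pos=o["tool_pos"],rot=o["tool_rot"]);return o,im,d
def st():
    o=ctrl.get_obs();R=Ro.from_rotvec(o["tool_rot"]).as_matrix()
    print("t",round(o["t"],2),"pos",np.round(o["tool_pos"],4),"q",np.round(o["q"],3).tolist(),"F",np.round(o["contact_force"],1),"op",round(o["opening"],4),"g",round(o["grip_force"],1));print(np.round(R,3).tolist())
    with open("log.txt","a") as f:f.write(repr([list(map(float,o["q"])),list(map(float,o["tool_pos"])),list(map(float,o["tool_rot"]))])+"\n")
    return o,R
E
python3 - <<'E'
from h import *
st();look("w1")
E
```

```text
t 1.8 pos [0.3884 0.2681 0.2513] q [0.577, -0.601, 2.154, -0.236, 1.216, 0.581] F [-0.9  1.6  0.7] op 0.0601 g 0.0
[[-0.035, 0.905, 0.423], [0.999, 0.032, 0.014], [-0.001, 0.424, -0.906]]
```

View pics/w1.png

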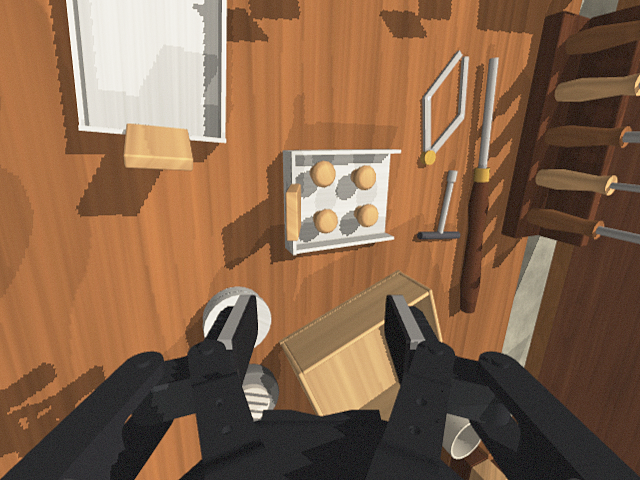

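Wrist view: the tray with its four knobs. The back wall runs from (287,152) to (293,254), the lip ends are at (400,151) and (394,239), and the grip is at (293,212).

```bash
python3 - <<'E'
from h import *
f=np.load("w1.npz");im,d=f["im"],f["d"];C=cam("wrist",dict(tool_pos=f["pos"],tool_rot=f["rot"]));W=cloud(d,C)
b=ray([(285,151),(293,254)],C,.030);l=ray([(400,151),(394,238)],C,.026)
print(b.round(4).tolist(),l.round(4).tolist())
for p,q in((b[0],b[1]),(l[0],l[1]),(b[0],l[0]),(b[1],l[1])):
    v=q-p;print(np.linalg.norm(v[:2]).round(4),np.degrees(np.arctan2(v[1],v[0])).round(2))
print("centre",(b.sum(0)+l.sum(0))/4)
m=np.zeros(d.shape,bool);m[170:250,270:310]=1
s=m&(W[...,2]>.04);g=W[s];print(s.sum(),g.mean(0),g.max(0),g.min(0))
t=g[g[:,2]>.07];print("top",t.mean(0),t.min(0),t.max(0))
# kin fit
E
```

```text
[[0.4466, 0.3299, 0.03], [0.4565, 0.2115, 0.03]] [[0.6023, 0.3315, 0.026], [0.6069, 0.2151, 0.026]]
0.1188 -85.21
0.1165 -87.74
0.1557 0.59
0.1504 1.36
centre [0.52806875 0.27198264 0.028     ]
787 [0.43682493 0.27423912 0.08008871] [0.46067372 0.3457159  0.37882978] [0.32472055 0.24464288 0.04063744]
top [0.43415521 0.27272545 0.08485802] [0.32472055 0.24464288 0.07008312] [0.44645067 0.3457159  0.37882978]
```

Request:
{"api": "jog_arm", "payload": {
  "steps": [
    {"delta_rot": [0, 0, 0], "linear": [-0.002, -0.031, 0.02], "grip": 0.06},
    {"delta_rot": [0, 0, 0], "linear": [0, 0, 0.04], "grip": 0.06},
    {"delta_rot": [0, 0, 0], "linear": [0, 0, 0.04], "grip": 0.06},
    {"delta_rot": [0, 0, 0], "linear": [0, 0, 0.04], "grip": 0.06},
    {"delta_rot": [0, 0, 0], "linear": [0, 0, 0.03], "grip": 0.06},
    {"delta_rot": [0, 0, 0], "linear": [0, 0, 0.025], "grip": 0.06},
    {"delta_rot": [0, 0, 0], "linear": [0, 0, 0.022], "grip": 0.06},
    {"delta_rot": [0, 0, 0], "linear": [0, 0, 0], "grip": 0.06}
  ]
}}

```text
t: 2.65
tool_pos: [0.4506, 0.2714, 0.0385]
tool_rot: [1.946, 2.026, 0.438]
contact_force: [-0.5, 0.5, -0.6]
opening: 0.0602
grip_force: 0.0
```

```bash
python3 - <<'E'
from h import *
st();look("w2")
E
```

```text
t 2.65 pos [0.4506 0.2714 0.0385] q [0.501, -0.179, 2.227, -0.286, 0.727, 0.64] F [-0.5  0.5 -0.6] op 0.0602 g 0.0
[[-0.04, 0.909, 0.416], [0.999, 0.037, 0.014], [-0.003, 0.416, -0.909]]
```

View pics/w2.png

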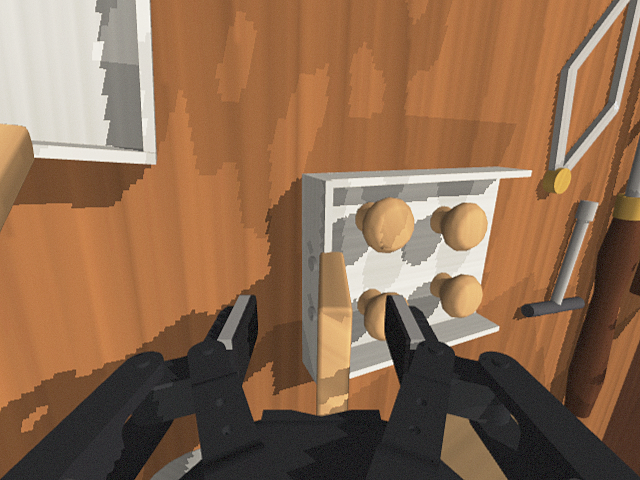

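The grip plate stands between the pads at (335,330), slightly right of their middle, and the knobs are clear. Closing and lifting.

Request:
{"api": "jog_arm", "payload": {
  "steps": [
    {"delta_rot": [0, 0, 0], "linear": [0, 0.002, 0], "grip": 0.0},
    {"delta_rot": [0, 0, 0], "linear": [0, 0, 0], "grip": 0.0},
    {"delta_rot": [0, 0, 0], "linear": [0, 0, 0], "grip": 0.0},
    {"delta_rot": [0, 0, 0], "linear": [0, 0, 0], "grip": 0.0},
    {"delta_rot": [0, 0, 0], "linear": [0, 0, 0], "grip": 0.0},
    {"delta_rot": [0, 0, 0], "linear": [0, 0, 0], "grip": 0.0}
  ],
  "newtons": 80
}}

```text
t: 3.3
tool_pos: [0.4548, 0.2724, 0.0448]
tool_rot: [1.944, 2.021, 0.451]
contact_force: [-4.6, -1.3, 6.2]
opening: 0.0112
grip_force: 79.0
```

Request:
{"api": "jog_arm", "payload": {
  "steps": [
    {"delta_rot": [0, 0, 0], "linear": [0, 0.004, -0.009], "grip": 0.0},
    {"delta_rot": [0, 0, 0], "linear": [0, 0.006, -0.014], "grip": 0.0},
    {"delta_rot": [0, 0, 0], "linear": [0, 0.008, -0.018], "grip": 0.0},
    {"delta_rot": [0, 0, 0], "linear": [0, 0.008, -0.018], "grip": 0.0},
    {"delta_rot": [0, 0, 0], "linear": [0, 0.008, -0.018], "grip": 0.0},
    {"delta_rot": [0, 0, 0], "linear": [0, 0.008, -0.018], "grip": 0.0},
    {"delta_rot": [0, 0, 0], "linear": [0, 0.008, -0.018], "grip": 0.0},
    {"delta_rot": [0, 0, 0], "linear": [0, 0.008, -0.018], "grip": 0.0},
    {"delta_rot": [0, 0, 0], "linear": [0, 0.008, -0.018], "grip": 0.0},
    {"delta_rot": [0, 0, 0], "linear": [0, 0.004, -0.009], "grip": 0.0}
  ]
}}

```text
t: 4.3
tool_pos: [0.4506, 0.2718, 0.2174]
tool_rot: [1.944, 2.022, 0.449]
contact_force: [1.0, -0.6, -3.2]
opening: 0.0114
grip_force: 78.0
```

```bash
python3 - <<'E'
from h import *
from scipy.optimize import least_squares
st()
o=ctrl.get_obs()
L=[eval(l) for l in open("log.txt")]+[[[1.027,.053,1.614,0,1.476,-.119],[.257,.569,.230],[-.662,-3.07,.003]]]
rz=lambda t:Ro.from_euler("z",t);ry=lambda t:Ro.from_euler("y",t)
def fk(q,p,s4=1,s6=1):
    h,l1,l2,lt,off=p;A=rz(q[0])*ry(q[1]);P=np.array([0,0,h])+rz(q[0]).apply([0,off,0])+A.apply([0,0,l1])
    A=A*ry(q[2]);P=P+A.apply([0,0,l2]);A=A*rz(s4*q[3])*ry(q[4])*rz(s6*q[5]);return P+A.apply([0,0,lt]),A
for s4 in(1,-1):
  for s6 in (1,-1):
    r=least_squares(lambda p:np.concatenate([fk(l[0],p,s4,s6)[0]-l[1] for l in L]),[.4,.5,.5,.3,.07])
    z=[np.degrees((Ro.from_rotvec(l[2]).inv()*fk(l[0],r.x,s4,s6)[1]).as_rotvec()).round(1).tolist() for l in L]
    print(s4,s6,r.cost,r.x.round(4),z)
E
```

```text
t 4.3 pos [0.4506 0.2718 0.2174] q [0.502, -0.43, 2.099, -0.214, 1.086, 0.525] F [ 1.  -0.6 -3.2] op 0.0114 g 78.0
[[-0.04, 0.906, 0.422], [0.999, 0.036, 0.017], [0.0, 0.423, -0.906]]
1 1 0.0003234013945552669 [0.1379 0.3557 0.5951 0.2036 0.063 ] [[0.0, -0.0, -90.0], [0.0, -0.0, -90.0], [0.0, -0.0, -90.0], [-0.0, -0.1, -90.0]]
1 -1 0.0003234013945552666 [0.1379 0.3557 0.5951 0.2036 0.063 ] [[0.0, -0.0, -156.6], [0.0, 0.0, -163.3], [0.0, -0.0, -150.2], [-0.0, -0.0, -76.4]]
-1 1 0.0020548680067663003 [0.0619 0.2385 0.6167 0.0012 0.0325] [[-5.6, 26.9, -79.1], [-3.3, 22.6, -64.4], [-6.0, 22.7, -77.4], [-0.0, -0.1, -90.0]]
-1 -1 0.002054868006766298 [0.0619 0.2385 0.6167 0.0012 0.0325] [[-23.8, 23.8, -144.0], [-19.7, 19.7, -136.5], [-19.8, 19.8, -136.5], [-0.0, -0.0, -76.4]]
```

```bash
cat >> h.py <<'E'
from scipy.optimize import least_squares
rz=lambda t:Ro.from_euler("z",t);ry=lambda t:Ro.from_euler("y",t)
def fk(q,p):
    h,l1,l2,lt,off,e=p;A=rz(q[0])*ry(q[1]);P=np.array([0,0,h])+rz(q[0]).apply([0,off,0])+A.apply([0,0,l1])
    A=A*ry(q[2]);P=P+A.apply([e,0,l2]);A=A*rz(q[3])*ry(q[4])*rz(q[5]);return P+A.apply([0,0,lt]),A*rz(np.pi/2)
LO=np.array([-3.01,-1.01,.06,-1.02,.09,-3.14]);HI=np.array([3.01,2.22,2.58,4.17,2.62,3.14])
def fit():
    L=[eval(l) for l in open("log.txt")]+[[[1.027,.053,1.614,0,1.476,-.119],[.257,.569,.230],0]]
    return least_squares(lambda p:np.concatenate([fk(l[0],p)[0]-l[1] for l in L]),[.4,.4,.5,.2,.07,0])
def ik(P,R,q0,p):
    f=lambda q:np.r_[fk(q,p)[0]-P,(fk(q,p)[1].inv()*R).as_rotvec()*.3]
    r=least_squares(f,np.clip(q0,LO+.02,HI-.02),bounds=(LO,HI));return r.x,np.abs(r.fun).max()
c25,s25=np.cos(np.radians(25)),np.sin(np.radians(25))
RTT=Ro.from_matrix(np.array([[0,c25,s25],[1,0,0],[0,s25,-c25]]))  # tool in tray
TCPT=np.array([-.078,0,.0448])
def trayrot(yaw,pitch): return Ro.from_euler("ZY",[yaw,pitch],degrees=True)
def tool_for(pt_world,pt_tray,yaw,pitch):
    T=trayrot(yaw,pitch);return np.array(pt_world)+T.apply(TCPT-np.array(pt_tray)),T*RTT
E
python3 - <<'E'
from h import *
r=fit();p=r.x;print(r.cost,p.round(4));q0=ctrl.get_obs()["q"]
lip=[.075,0,0];B=np.array([.583,.016])
for psi in(22,0,-30,-68):
    q=q0;u=np.array([np.cos(np.radians(psi)),np.sin(np.radians(psi))])
    for pitch in(0,30,60,70):
        P,R=tool_for([*(B-.05*u),.13],lip,psi,pitch);q,e=ik(P,R,q,p);print(psi,pitch,q.round(2).tolist(),round(e,4),P.round(3))
q=q0
for x,z in((.19,.08),(.19,0),(.275,0)):
    P,R=tool_for(ramp(x,0,z),lip,-66.8,-10);q,e=ik(P,R,q,p);print("ramp",x,z,q.round(2).tolist(),round(e,4),P.round(3))
E
```

```text
5.967018171968631e-08 [0.239  0.4267 0.6097 0.2806 0.0744 0.096 ]
22 0 [-0.6, -0.83, 2.4, 0.37, 1.33, -1.03] 0.0 [ 0.395 -0.06   0.175]
22 30 [-0.24, -0.37, 1.97, -0.05, 1.62, -0.62] 0.0 [ 0.435 -0.044  0.245]
22 60 [-0.05, 0.11, 1.54, -0.27, 2.04, -0.49] 0.0 [ 0.502 -0.017  0.285]
22 70 [-0.01, 0.27, 1.41, -0.34, 2.18, -0.48] 0.0 [ 0.527 -0.007  0.289]
0 0 [-0.22, -1.01, 2.48, 0.1, 1.25, -0.23] 0.0021 [0.38  0.016 0.175]
0 30 [-0.13, -0.4, 1.99, -0.01, 1.64, -0.13] 0.0 [0.423 0.016 0.245]
0 60 [-0.09, 0.12, 1.53, -0.06, 2.09, -0.1] 0.0 [0.495 0.016 0.285]
0 70 [-0.08, 0.29, 1.39, -0.07, 2.25, -0.1] 0.0 [0.523 0.016 0.289]
-30 0 [0.31, -0.64, 2.3, -0.34, 1.2, 0.92] 0.0 [0.407 0.117 0.175]
-30 30 [0.02, -0.33, 1.94, 0.05, 1.61, 0.54] 0.0 [0.444 0.096 0.245]
-30 60 [-0.15, 0.1, 1.56, 0.24, 2.05, 0.43] 0.0 [0.507 0.06  0.285]
-30 70 [-0.18, 0.25, 1.43, 0.3, 2.19, 0.42] 0.0 [0.531 0.046 0.289]
-68 0 [0.46, -0.04, 1.84, -0.44, 1.39, 1.74] 0.0 [0.507 0.204 0.175]
-68 30 [0.12, -0.13, 1.77, 0.08, 1.53, 1.31] 0.0 [0.523 0.164 0.245]
-68 60 [-0.21, 0.02, 1.64, 0.51, 1.82, 1.02] 0.0 [0.55  0.097 0.285]
-68 70 [-0.29, 0.11, 1.59, 0.63, 1.92, 0.97] 0.0 [0.56  0.072 0.289]
ramp 0.19 0.08 [-0.18, -0.39, 2.26, -0.6, 1.0, 1.24] 0.0 [ 0.463 -0.147  0.135]
ramp 0.19 0 [-0.21, -0.23, 2.28, -0.69, 0.83, 1.36] 0.0 [ 0.468 -0.159  0.057]
ramp 0.275 0 [-0.37, -0.14, 2.18, -0.64, 0.76, 1.2] 0.0 [ 0.501 -0.236  0.071]
```

```bash
cat >> h.py <<'E'
def sim(rows,P,R,q,p,show=True):
    mx=np.zeros(6);er=0
    for rot,lin in rows:
        P=P+R.apply(lin);R=R*Ro.from_rotvec(np.radians(rot));q2,e=ik(P,R,q,p);mx=np.maximum(mx,np.abs(q2-q)/.1/np.array([2.57,2.57,3.14,3.14,3.14,3.14]));er=max(er,e);q=q2
    T=R*RTT.inv()
    if show:print("end TCP",P.round(4),"q",q.round(2).tolist(),"speed frac",mx.round(2).tolist(),"err",round(er,4),"lip",(P+T.apply(np.array([.075,0,0])-TCPT)).round(4),"tray ZYX",T.as_euler("ZYX",degrees=True).round(2))
    return P,R,q
E
python3 - <<'E'
from h import *
p=fit().x;o=ctrl.get_obs();P=np.array(o["tool_pos"]);R=Ro.from_rotvec(o["tool_rot"]);q=o["q"]
yaw=lambda d:([0,round(-.423*d,2),round(.906*d,2)],[0,0,0])
A=[yaw(d) for d in(3,5,7,8,8,8,8,8,8,5)];print(A)
P,R,q=sim(A,P,R,q,p)
B=[yaw(2)]+[([0,0,0],[.0045,.008,.0115])]*6
P,R,q=sim(B,P,R,q,p)
r=RTT.inv().apply(TCPT-np.array([.075,0,0]));lin=Ro.from_rotvec(np.radians([6.5,0,0])).apply(r)-r;print(r,lin)
lin=lin.round(4)
P,R,q=sim([([6.5,0,0],lin)]*11,P,R,q,p)
E
```

```text
[([0, -1.27, 2.72], [0, 0, 0]), ([0, -2.11, 4.53], [0, 0, 0]), ([0, -2.96, 6.34], [0, 0, 0]), ([0, -3.38, 7.25], [0, 0, 0]), ([0, -3.38, 7.25], [0, 0, 0]), ([0, -3.38, 7.25], [0, 0, 0]), ([0, -3.38, 7.25], [0, 0, 0]), ([0, -3.38, 7.25], [0, 0, 0]), ([0, -3.38, 7.25], [0, 0, 0]), ([0, -2.11, 4.53], [0, 0, 0])]
end TCP [0.4506 0.2718 0.2174] q [0.62, -0.09, 1.82, -0.43, 1.51, 1.82] speed frac [0.1, 0.17, 0.12, 0.16, 0.18, 0.54] err 0.0 lip [0.5135 0.1324 0.1725] tray ZYX [-6.572e+01  2.000e-02  3.000e-02]
end TCP [0.5032 0.2148 0.1751] q [0.48, -0.03, 1.84, -0.44, 1.4, 1.76] speed frac [0.09, 0.04, 0.03, 0.01, 0.07, 0.1] err 0.0 lip [0.5612 0.0733 0.1303] tray ZYX [-6.772e+01  2.000e-02  2.000e-02]
[ 0.         -0.11973179 -0.10526318] [ 0.          0.01268578 -0.01287738]
end TCP [0.5589 0.0786 0.2898] q [-0.29, 0.12, 1.59, 0.65, 1.93, 0.97] speed frac [0.31, 0.24, 0.1, 0.37, 0.22, 0.31] err 0.0 lip [0.5612 0.0731 0.1305] tray ZYX [-6.766e+01  7.152e+01  6.000e-02]
```

Request:
{"api": "jog_arm", "payload": {
  "steps": [
    {"delta_rot": [0, -1.27, 2.72], "linear": [0, 0, 0], "grip": 0},
    {"delta_rot": [0, -2.11, 4.53], "linear": [0, 0, 0], "grip": 0},
    {"delta_rot": [0, -2.96, 6.34], "linear": [0, 0, 0], "grip": 0},
    {"delta_rot": [0, -3.38, 7.25], "linear": [0, 0, 0], "grip": 0},
    {"delta_rot": [0, -3.38, 7.25], "linear": [0, 0, 0], "grip": 0},
    {"delta_rot": [0, -3.38, 7.25], "linear": [0, 0, 0], "grip": 0},
    {"delta_rot": [0, -3.38, 7.25], "linear": [0, 0, 0], "grip": 0},
    {"delta_rot": [0, -3.38, 7.25], "linear": [0, 0, 0], "grip": 0},
    {"delta_rot": [0, -3.38, 7.25], "linear": [0, 0, 0], "grip": 0},
    {"delta_rot": [0, -2.11, 4.53], "linear": [0, 0, 0], "grip": 0}
  ]
}}

```text
t: 5.3
tool_pos: [0.4505, 0.2722, 0.2148]
tool_rot: [2.653, 0.566, 0.123]
contact_force: [1.3, 0.4, -2.6]
opening: 0.0114
grip_force: 78.0
```

Request:
{"api": "jog_arm", "payload": {
  "steps": [
    {"delta_rot": [0, -0.85, 1.81], "linear": [0, 0, 0], "grip": 0},
    {"delta_rot": [0, 0, 0], "linear": [0.0025, 0.004, 0.006], "grip": 0},
    {"delta_rot": [0, 0, 0], "linear": [0.0045, 0.008, 0.0115], "grip": 0},
    {"delta_rot": [0, 0, 0], "linear": [0.0045, 0.008, 0.0115], "grip": 0},
    {"delta_rot": [0, 0, 0], "linear": [0.0045, 0.008, 0.0115], "grip": 0},
    {"delta_rot": [0, 0, 0], "linear": [0.0045, 0.008, 0.0115], "grip": 0},
    {"delta_rot": [0, 0, 0], "linear": [0.0045, 0.008, 0.0115], "grip": 0},
    {"delta_rot": [0, 0, 0], "linear": [0.0025, 0.004, 0.006], "grip": 0},
    {"delta_rot": [0, 0, 0], "linear": [0, 0, 0], "grip": 0}
  ]
}}

```text
t: 6.2
tool_pos: [0.5041, 0.2137, 0.1725]
tool_rot: [2.66, 0.522, 0.114]
contact_force: [0.2, -0.3, -3.8]
opening: 0.0112
grip_force: 78.1
```

```bash
python3 - <<'E'
from h import *
o,R=st();look("w3")
im,d=ctrl.get_image("top");np.savez("top1.npz",im=im,d=d)
w=cv2.imread("pics/w3.png")
a=cv2.resize(im[100:320,220:460,::-1],None,fx=2,fy=2,interpolation=2)
cv2.imwrite("pics/m3.png",np.hstack([cv2.resize(w,(320,440)),a]))
E
```

```text
t 6.2 pos [0.5041 0.2137 0.1725] q [0.48, -0.029, 1.84, -0.442, 1.393, 1.757] F [ 0.2 -0.3 -3.8] op 0.0112 g 78.1
[[0.926, 0.343, 0.158], [0.378, -0.839, -0.392], [-0.002, 0.423, -0.906]]
```

View pics/m3.png

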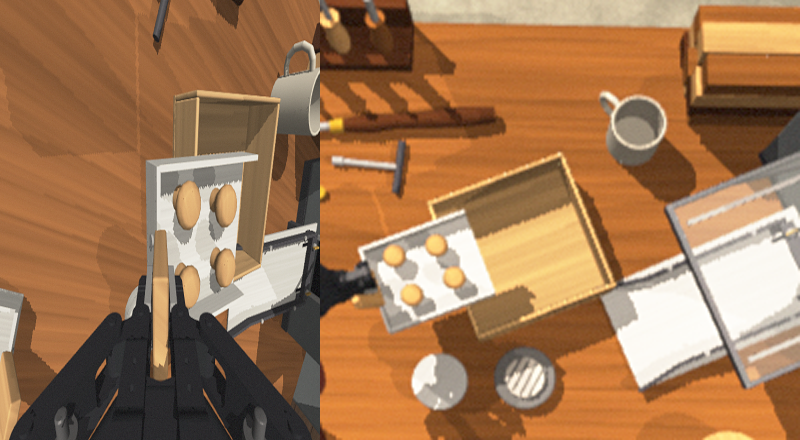

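All four knobs are still in the tray, held level with its lip over the bin's near third (top crop, lip about (480,250)). Tilting about the lip.

Request:
{"api": "jog_arm", "payload": {
  "steps": [
    {"delta_rot": [3.5, 0, 0], "linear": [0, 0.0069, -0.0069], "grip": 0},
    {"delta_rot": [6.5, 0, 0], "linear": [0, 0.0127, -0.0129], "grip": 0},
    {"delta_rot": [6.5, 0, 0], "linear": [0, 0.0127, -0.0129], "grip": 0},
    {"delta_rot": [6.5, 0, 0], "linear": [0, 0.0127, -0.0129], "grip": 0},
    {"delta_rot": [6.5, 0, 0], "linear": [0, 0.0127, -0.0129], "grip": 0},
    {"delta_rot": [6.5, 0, 0], "linear": [0, 0.0127, -0.0129], "grip": 0},
    {"delta_rot": [6.5, 0, 0], "linear": [0, 0.0127, -0.0129], "grip": 0},
    {"delta_rot": [6.5, 0, 0], "linear": [0, 0.0127, -0.0129], "grip": 0},
    {"delta_rot": [6.5, 0, 0], "linear": [0, 0.0127, -0.0129], "grip": 0},
    {"delta_rot": [6.5, 0, 0], "linear": [0, 0.0127, -0.0129], "grip": 0}
  ]
}}

```text
t: 7.3
tool_pos: [0.5507, 0.1016, 0.2869]
tool_rot: [-2.455, -0.486, 0.159]
contact_force: [0.2, 0.0, -3.8]
opening: 0.011
grip_force: 79.1
```

Request:
{"api": "jog_arm", "payload": {
  "steps": [
    {"delta_rot": [6.5, 0, 0], "linear": [0, 0.0127, -0.0129], "grip": 0},
    {"delta_rot": [3, 0, 0], "linear": [0, 0.006, -0.006], "grip": 0},
    {"delta_rot": [0, 0, 0], "linear": [0, 0, 0], "grip": 0},
    {"delta_rot": [0, 0, 0], "linear": [0, 0, 0], "grip": 0},
    {"delta_rot": [0, 0, 0], "linear": [0, 0, 0], "grip": 0},
    {"delta_rot": [0, 0, 0], "linear": [0, 0, 0], "grip": 0},
    {"delta_rot": [0, 0, 0], "linear": [0, 0, 0], "grip": 0},
    {"delta_rot": [0, 0, 0], "linear": [0, 0, 0], "grip": 0}
  ]
}}

```text
t: 8.1
tool_pos: [0.5597, 0.0788, 0.2882]
tool_rot: [-2.295, -0.453, 0.194]
contact_force: [-0.0, -0.1, -3.4]
opening: 0.0109
grip_force: 79.2
```

```bash
python3 - <<'E'
from h import *
o,R=st();look("w4")
im,d=ctrl.get_image("scene");top,_=ctrl.get_image("top")
w=cv2.imread("pics/w4.png")
a=cv2.resize(im[180:400,170:460,::-1],(400,300));b=cv2.resize(top[130:300,220:460,::-1],(400,290))
cv2.imwrite("pics/m4.png",np.hstack([cv2.resize(w,(400,590)),np.vstack([a,b])]))
E
```

```text
t 8.1 pos [0.5597 0.0788 0.2882] q [-0.284, 0.12, 1.592, 0.65, 1.929, 0.972] F [-0.  -0.1 -3.4] op 0.0109 g 79.2
[[0.925, 0.262, -0.275], [0.38, -0.637, 0.671], [0.0, -0.725, -0.689]]
```

View pics/m4.png

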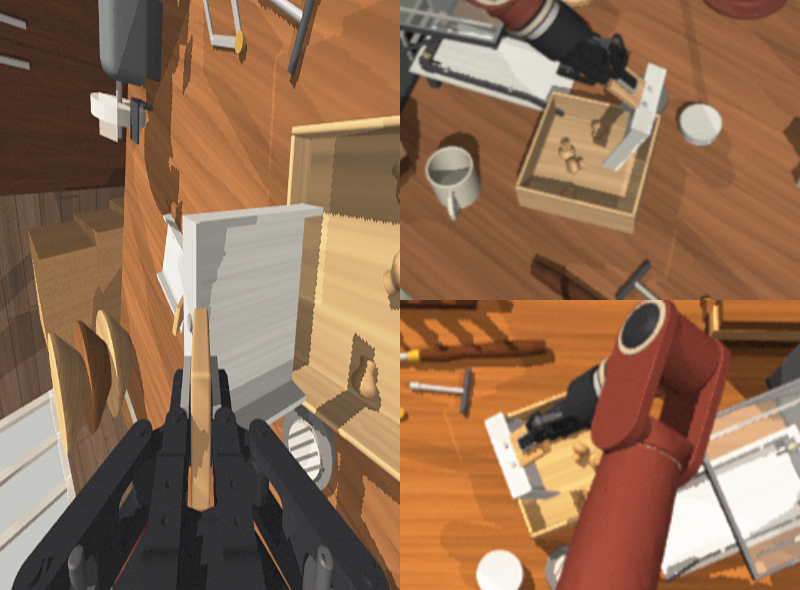

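The tray is empty and the knobs lie in the bin, three of them visible around (575,150); I will count them once the view is clear. Next comes un-tilting and hovering over the ramp.

```bash
python3 - <<'E'
from h import *
p=fit().x;o=ctrl.get_obs();P=np.array(o["tool_pos"]);R=Ro.from_rotvec(o["tool_rot"]);q=o["q"]
P,R,q=sim([([-8.15,0,0],[0,0,0])]*10,P,R,q,p)
P,R,q=sim([([0,.49,-.7],[0,0,0])],P,R,q,p)
for tgt in(P*[1,1,0]+[0,0,.16],tool_for(ramp(.19,-.001,.08),[.075,0,0],-66.8,-10)[0]):
    l=R.inv().apply(tgt-P);n=int(np.ceil(np.linalg.norm(l)/.03));print("total",l.round(4),n)
    P,R,q=sim([([0,0,0],(l/n).round(4))]*n,P,R,q,p)
E
```

```text
end TCP [0.5598 0.0784 0.2878] q [0.29, -0.13, 1.78, -0.61, 1.45, 1.54] speed frac [0.26, 0.2, 0.08, 0.47, 0.21, 0.28] err 0.0 lip [ 0.6199 -0.0682  0.2703] tray ZYX [-67.71 -10.01   0.  ]
end TCP [0.5598 0.0784 0.2878] q [0.29, -0.14, 1.79, -0.61, 1.44, 1.52] speed frac [0.0, 0.02, 0.02, 0.0, 0.03, 0.04] err 0.0 lip [ 0.6221 -0.0673  0.2703] tray ZYX [-66.86 -10.01   0.  ]
total [-0.     -0.0734  0.1047] 5
end TCP [0.5597 0.0787 0.1601] q [0.29, -0.03, 1.91, -0.64, 1.26, 1.66] speed frac [0.0, 0.11, 0.09, 0.03, 0.12, 0.09] err 0.0 lip [ 0.622  -0.067   0.1426] tray ZYX [-66.86 -10.01   0.  ]
total [-0.1786  0.1242  0.1172] 9
end TCP [ 0.4622 -0.1466  0.1355] q [-0.19, -0.4, 2.26, -0.6, 1.0, 1.24] speed frac [0.26, 0.18, 0.15, 0.05, 0.1, 0.2] err 0.0 lip [ 0.5245 -0.2924  0.118 ] tray ZYX [-66.86 -10.01   0.  ]
```

Request:
{"api": "jog_arm", "payload": {
  "steps": [
    {"delta_rot": [-8.15, 0, 0], "linear": [0, 0, 0], "grip": 0},
    {"delta_rot": [-8.15, 0, 0], "linear": [0, 0, 0], "grip": 0},
    {"delta_rot": [-8.15, 0, 0], "linear": [0, 0, 0], "grip": 0},
    {"delta_rot": [-8.15, 0, 0], "linear": [0, 0, 0], "grip": 0},
    {"delta_rot": [-8.15, 0, 0], "linear": [0, 0, 0], "grip": 0},
    {"delta_rot": [-8.15, 0, 0], "linear": [0, 0, 0], "grip": 0},
    {"delta_rot": [-8.15, 0, 0], "linear": [0, 0, 0], "grip": 0},
    {"delta_rot": [-8.15, 0, 0], "linear": [0, 0, 0], "grip": 0},
    {"delta_rot": [-8.15, 0, 0], "linear": [0, 0, 0], "grip": 0},
    {"delta_rot": [-8.15, 0, 0], "linear": [0, 0, 0], "grip": 0}
  ]
}}

```text
t: 9.25
tool_pos: [0.5594, 0.0791, 0.2884]
tool_rot: [2.488, 0.489, 0.157]
contact_force: [-0.0, 0.3, -4.7]
opening: 0.0112
grip_force: 79.2
```

Request:
{"api": "jog_arm", "payload": {
  "steps": [
    {"delta_rot": [0, 0.49, -0.7], "linear": [0, 0, 0], "grip": 0},
    {"delta_rot": [0, 0, 0], "linear": [0, -0.0147, 0.0209], "grip": 0},
    {"delta_rot": [0, 0, 0], "linear": [0, -0.0147, 0.0209], "grip": 0},
    {"delta_rot": [0, 0, 0], "linear": [0, -0.0147, 0.0209], "grip": 0},
    {"delta_rot": [0, 0, 0], "linear": [0, -0.0147, 0.0209], "grip": 0},
    {"delta_rot": [0, 0, 0], "linear": [0, -0.0147, 0.0209], "grip": 0},
    {"delta_rot": [0, 0, 0], "linear": [0, 0, 0], "grip": 0}
  ]
}}

```text
t: 9.95
tool_pos: [0.557, 0.0773, 0.1553]
tool_rot: [2.491, 0.509, 0.148]
contact_force: [-0.4, -0.7, -3.5]
opening: 0.0113
grip_force: 79.4
```

Request:
{"api": "jog_arm", "payload": {
  "steps": [
    {"delta_rot": [0, 0, 0], "linear": [-0.0198, 0.0138, 0.013], "grip": 0},
    {"delta_rot": [0, 0, 0], "linear": [-0.0198, 0.0138, 0.013], "grip": 0},
    {"delta_rot": [0, 0, 0], "linear": [-0.0198, 0.0138, 0.013], "grip": 0},
    {"delta_rot": [0, 0, 0], "linear": [-0.0198, 0.0138, 0.013], "grip": 0},
    {"delta_rot": [0, 0, 0], "linear": [-0.0198, 0.0138, 0.013], "grip": 0},
    {"delta_rot": [0, 0, 0], "linear": [-0.0198, 0.0138, 0.013], "grip": 0},
    {"delta_rot": [0, 0, 0], "linear": [-0.0198, 0.0138, 0.013], "grip": 0},
    {"delta_rot": [0, 0, 0], "linear": [-0.0198, 0.0138, 0.013], "grip": 0},
    {"delta_rot": [0, 0, 0], "linear": [-0.0198, 0.0138, 0.013], "grip": 0},
    {"delta_rot": [0, 0, 0], "linear": [0, 0, 0], "grip": 0}
  ]
}}

```text
t: 10.95
tool_pos: [0.461, -0.1494, 0.1369]
tool_rot: [2.489, 0.501, 0.159]
contact_force: [0.0, -0.0, -3.2]
opening: 0.0107
grip_force: 79.3
```

```bash
python3 - <<'E'
from h import *
o,R=st();look("w5")
im,d=ctrl.get_image("scene");top,dt=ctrl.get_image("top");np.savez("top5.npz",im=top,d=dt);np.savez("scene5.npz",im=im,d=d)
w=cv2.imread("pics/w5.png")
b=cv2.resize(top[170:310,340:540,::-1],(430,300));a=cv2.resize(im[190:390,170:457,::-1],(430,300))
cv2.imwrite("pics/m5.png",np.hstack([cv2.resize(w[:,140:560],(370,600)),np.vstack([a,b])]))
E
```

```text
t 10.95 pos [ 0.461  -0.1494  0.1369] q [-0.192, -0.4, 2.258, -0.601, 1.002, 1.24] F [ 0.  -0.  -3.2] op 0.0107 g 79.3
[[0.922, 0.317, 0.223], [0.387, -0.756, -0.528], [0.001, 0.573, -0.819]]
```

View pics/m5.png

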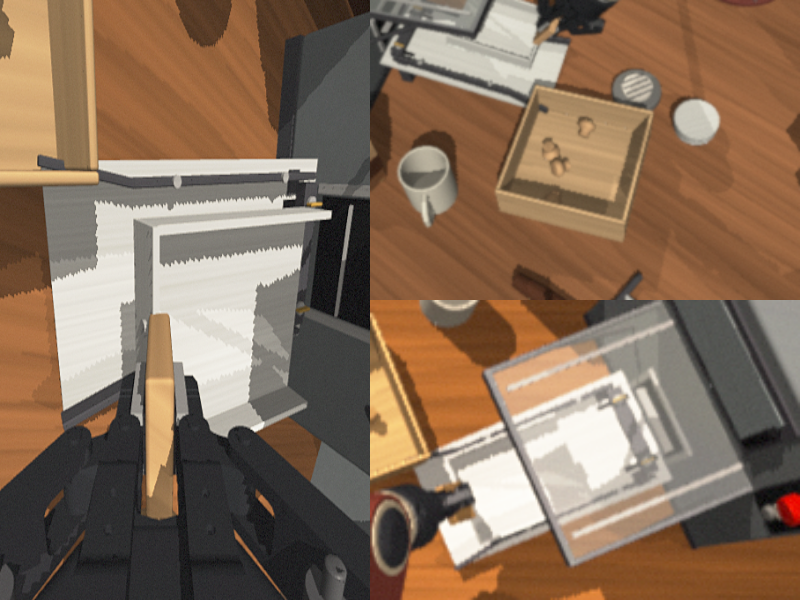

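Wrist view: the tray hovers over the ramp, its left lip at (150–330, 215) and the left rail behind at (100–300, 175). The scene view shows knobs in the bin and none outside. Now measuring lip against rail with the same camera.

```bash
python3 - <<'E'
from h import *
f=np.load("w5.npz");im,d=f["im"],f["d"];C=cam("wrist",dict(tool_pos=f["pos"],tool_rot=f["rot"]));W=cloud(d,C)
M=np.stack([RX,uy,RZ]);L=(W-O)@M.T;ok=d>0
fl=ok&(abs(L[...,2])<.012)&(L[...,0]>.03)&(L[...,0]<.14)&(abs(L[...,1])<.055)
Q=L[fl];c=np.linalg.lstsq(np.c_[Q[:,:2],np.ones(len(Q))],Q[:,2],rcond=None)[0];print("floor plane: dz/dx,dz/dy,off",c.round(4),len(Q))
V=im.max(-1)
for x in np.arange(.06,.28,.02):
    s=ok&(abs(L[...,0]-x)<.006)&(L[...,2]>.011)&(L[...,2]<.024)&(L[...,1]>.045)&(L[...,1]<.095)
    y=L[s][:,1];print("rail x",round(x,2),len(y),np.percentile(y,[2,50,98]).round(4) if len(y) else"")
# tray left lip in ramp frame
for x in np.arange(.04,.2,.02):
    s=ok&(abs(L[...,0]-x)<.006)&(L[...,2]>.09)&(L[...,2]<.125)&(L[...,1]>.04)&(L[...,1]<.09)
    y=L[s];print("lip x",round(x,2),len(y),(np.percentile(y[:,1],[2,50,98]).round(4),np.percentile(y[:,2],[50,90,98]).round(4)) if len(y) else"")
s=ok&(L[...,2]>.06)&(L[...,2]<.10)&(L[...,0]>.05)&(L[...,0]<.25)&(abs(L[...,1])<.04)
Q=L[s];c=np.linalg.lstsq(np.c_[Q[:,:2],np.ones(len(Q))],Q[:,2],rcond=None)[0];print("tray floor",c.round(4),Q[:,0].min(),np.percentile(Q[:,0],99.5))
s=ok&(L[...,2]>.06)&(L[...,2]<.13)&(L[...,0]>.15)&(L[...,0]<.22);print("lip end x",np.percentile(L[s][:,0],[95,99,99.8]))
# stop
s=ok&(L[...,0]>.25)&(L[...,0]<.32)&(abs(L[...,1])<.06)&(L[...,2]>.006)&(L[...,2]<.02);print("stop",s.sum(),np.percentile(L[s][:,0],[1,10,50,90,99]) if s.any() else "")
E
```

```text
floor plane: dz/dx,dz/dy,off [-0.0005  0.0015 -0.0013] 7311
rail x 0.06 134 [0.0647 0.0682 0.0711]
rail x 0.08 121 [0.0641 0.067  0.0698]
rail x 0.1 134 [0.064  0.0673 0.0703]
rail x 0.12 105 [0.0645 0.067  0.0699]
rail x 0.14 91 [0.0641 0.0672 0.0697]
rail x 0.16 87 [0.0643 0.0669 0.07  ]
rail x 0.18 78 [0.0646 0.0672 0.0698]
rail x 0.2 72 [0.0641 0.0668 0.0694]
rail x 0.22 67 [0.0646 0.0673 0.0699]
rail x 0.24 58 [0.0634 0.067  0.0706]
rail x 0.26 59 [0.0646 0.0674 0.0702]
rail x 0.28 249 [0.0452 0.0546 0.0699]
lip x 0.04 645 (array([0.0403, 0.0479, 0.0548]), array([0.1043, 0.1095, 0.1102]))
lip x 0.06 248 (array([0.0506, 0.0535, 0.0546]), array([0.1049, 0.1057, 0.1063]))
lip x 0.08 216 (array([0.0504, 0.0531, 0.0543]), array([0.1047, 0.1056, 0.1062]))
lip x 0.1 187 (array([0.0501, 0.0531, 0.0541]), array([0.1047, 0.1055, 0.1059]))
lip x 0.12 163 (array([0.0498, 0.0527, 0.0538]), array([0.1046, 0.1054, 0.1058]))
lip x 0.14 144 (array([0.0496, 0.0525, 0.0535]), array([0.1045, 0.1054, 0.1057]))
lip x 0.16 129 (array([0.0493, 0.0523, 0.0532]), array([0.1045, 0.1052, 0.1055]))
lip x 0.18 114 (array([0.0491, 0.0519, 0.0529]), array([0.1043, 0.1052, 0.1056]))
tray floor [-0.004  -0.0036  0.0835] 0.05841544270490134 0.191081513771309
lip end x [0.18945981 0.19146344 0.19243984]
stop 2306 [0.27432419 0.2796671  0.30845161 0.31239033 0.31436607]
```

Request:
{"api": "jog_arm", "payload": {
  "steps": [
    {"delta_rot": [0, 0.32, -0.68], "linear": [0.0053, 0, 0], "grip": 0},
    {"delta_rot": [0, 0, 0], "linear": [0, 0.0059, 0.0028], "grip": 0},
    {"delta_rot": [0, 0, 0], "linear": [0, 0.0059, 0.0028], "grip": 0},
    {"delta_rot": [0, 0, 0], "linear": [0, -0.0042, 0.0091], "grip": 0},
    {"delta_rot": [0, 0, 0], "linear": [0, -0.0042, 0.0091], "grip": 0},
    {"delta_rot": [0, 0, 0], "linear": [0, -0.0042, 0.0091], "grip": 0},
    {"delta_rot": [0, 0, 0], "linear": [0, -0.0042, 0.0091], "grip": 0},
    {"delta_rot": [0, 0, 0], "linear": [0, -0.0042, 0.0091], "grip": 0},
    {"delta_rot": [0, 0, 0], "linear": [0, 0, 0], "grip": 0},
    {"delta_rot": [0, 0, 0], "linear": [0, 0, 0], "grip": 0}
  ]
}}

```text
t: 12.1
tool_pos: [0.4756, -0.1646, 0.0878]
tool_rot: [2.484, 0.526, 0.162]
contact_force: [0.4, -0.5, -2.3]
opening: 0.0112
grip_force: 79.4
```

```bash
cat > meas.py <<'E'
from h import *
import sys
o,R=st();o,im,d=look(sys.argv[1]);zl=float(sys.argv[2])
C=cam("wrist",o);W=cloud(d,C)
M=np.stack([RX,uy,RZ]);L=(W-O)@M.T;ok=d>0
print("TCP ramp",(M@(np.array(o["tool_pos"])-O)).round(4))
for x in np.arange(.06,.28,.03):
    for n,z0,z1 in(("rail",.011,.0155),("lip",zl-.006,zl+.004)):
        s=ok&(abs(L[...,0]-x)<.006)&(L[...,2]>z0)&(L[...,2]<z1)&(L[...,1]>.045)&(L[...,1]<.085)
        y=L[s];print(n,round(x,2),len(y),np.percentile(y[:,1],[5,50,98]).round(4) if len(y)>5 else"",np.percentile(y[:,2],[95]).round(4)if len(y)>5 else"",end="; ")
    print()
s=ok&(L[...,2]>zl-.026)&(L[...,2]<zl-.016)&(L[...,0]>.08)&(L[...,0]<.27)&(abs(L[...,1])<.04)
Q=L[s];c=np.linalg.lstsq(np.c_[Q[:,:2],np.ones(len(Q))],Q[:,2],rcond=None)[0];print("tray floor",c.round(4))
s=ok&(abs(L[...,2]-zl)<.004)&(L[...,1]>.04)&(L[...,1]<.062)&(L[...,0]>.1)&(L[...,0]<.272);print("lip end x",np.percentile(L[s][:,0],[95,99,99.8]))
E
python3 meas.py w6 .055
```

```text
t 12.1 pos [ 0.4756 -0.1646  0.0878] q [-0.225, -0.275, 2.257, -0.643, 0.876, 1.279] F [ 0.4 -0.5 -2.3] op 0.0112 g 79.4
[[0.914, 0.333, 0.23], [0.405, -0.749, -0.525], [-0.003, 0.573, -0.819]]
TCP ramp [0.0501 0.0047 0.0742]
rail 0.06 186 [0.065  0.068  0.0715] [0.0154]; lip 0.06 323 [0.0465 0.0589 0.0623] [0.058]; 
rail 0.09 154 [0.0643 0.0672 0.0698] [0.0154]; lip 0.09 167 [0.0586 0.0607 0.0625] [0.054]; 
rail 0.12 143 [0.064  0.0672 0.0698] [0.0154]; lip 0.12 130 [0.0588 0.0609 0.0627] [0.0537]; 
rail 0.15 119 [0.0645 0.0673 0.0699] [0.0154]; lip 0.15 107 [0.059  0.0611 0.0628] [0.0536]; 
rail 0.18 94 [0.0644 0.067  0.0697] [0.0153]; lip 0.18 93 [0.0592 0.0612 0.063 ] [0.0534]; 
rail 0.21 89 [0.0645 0.0674 0.0698] [0.0154]; lip 0.21 0  ; 
rail 0.24 18 [0.0644 0.0688 0.0706] [0.0152]; lip 0.24 0  ; 
rail 0.27 119 [0.0472 0.0646 0.0697] [0.0152]; lip 0.27 0  ; 
tray floor [-0.0044 -0.0045  0.0318]
lip end x [0.19498727 0.2012222  0.20219013]
```

Request:
{"api": "jog_arm", "payload": {
  "steps": [
    {"delta_rot": [0, -0.1, 0.23], "linear": [-0.0025, 0, 0], "grip": 0},
    {"delta_rot": [0, 0, 0], "linear": [0, -0.003, 0.0064], "grip": 0},
    {"delta_rot": [0, 0, 0], "linear": [0, -0.003, 0.0064], "grip": 0},
    {"delta_rot": [0, 0, 0], "linear": [0, -0.003, 0.0064], "grip": 0},
    {"delta_rot": [0, 0, 0], "linear": [0, -0.0013, 0.0027], "grip": 0},
    {"delta_rot": [0, 0, 0], "linear": [0, 0, 0], "grip": 0},
    {"delta_rot": [0, 0, 0], "linear": [0, 0, 0], "grip": 0}
  ]
}}

```text
t: 12.85
tool_pos: [0.4752, -0.1695, 0.0643]
tool_rot: [2.485, 0.52, 0.162]
contact_force: [-0.3, -0.9, -3.5]
opening: 0.0111
grip_force: 79.2
```

```bash
python3 meas.py w7 .030
```

```text
t 12.85 pos [ 0.4752 -0.1695  0.0643] q [-0.236, -0.228, 2.266, -0.672, 0.827, 1.318] F [-0.3 -0.9 -3.5] op 0.0111 g 79.2
[[0.916, 0.329, 0.229], [0.401, -0.75, -0.526], [-0.002, 0.573, -0.819]]
TCP ramp [0.0502 0.0023 0.0503]
rail 0.06 258 [0.0598 0.0676 0.0715] [0.0153]; lip 0.06 289 [0.0464 0.057  0.06  ] [0.0338]; 
rail 0.09 215 [0.0599 0.0666 0.0697] [0.0154]; lip 0.09 174 [0.0562 0.0583 0.0601] [0.0302]; 
rail 0.12 180 [0.06   0.0668 0.0698] [0.0153]; lip 0.12 142 [0.0562 0.0584 0.0601] [0.03]; 
rail 0.15 159 [0.06   0.0669 0.0698] [0.0154]; lip 0.15 118 [0.0563 0.0584 0.0601] [0.0299]; 
rail 0.18 133 [0.0601 0.0668 0.0699] [0.0153]; lip 0.18 101 [0.0562 0.0585 0.0602] [0.0297]; 
rail 0.21 99 [0.0645 0.0668 0.0699] [0.0154]; lip 0.21 0  ; 
rail 0.24 6 [0.0635 0.067  0.0697] [0.0155]; lip 0.24 0  ; 
rail 0.27 146 [0.0473 0.0645 0.0699] [0.0154]; lip 0.27 0  ; 
tray floor [-0.0038 -0.0036  0.0079]
lip end x [0.19618011 0.20105598 0.20269181]
```

Request:
{"api": "jog_arm", "payload": {
  "steps": [
    {"delta_rot": [0.2, 0, 0], "linear": [0, -0.0006, 0.0014], "grip": 0},
    {"delta_rot": [-0.3, 0, 0], "linear": [0, -0.0006, 0.0014], "grip": 0},
    {"delta_rot": [0, 0, 0], "linear": [0, -0.0003, 0.0006], "grip": 0},
    {"delta_rot": [0, 0, 0], "linear": [0, -0.0003, 0.0006], "grip": 0},
    {"delta_rot": [0, 0, 0], "linear": [0, 0, 0], "grip": 0}
  ]
}}

```text
t: 13.4
tool_pos: [0.4754, -0.1702, 0.06]
tool_rot: [2.483, 0.52, 0.162]
contact_force: [0.3, -0.3, -3.2]
opening: 0.0115
grip_force: 79.4
```

Request:
{"api": "jog_arm", "payload": {
  "steps": [
    {"delta_rot": [0, 0, 0], "linear": [0, -0.0003, 0.0006], "grip": 0},
    {"delta_rot": [0, 0, 0], "linear": [0, 0, 0], "grip": 0}
  ]
}}

```text
t: 13.6
tool_pos: [0.4757, -0.1703, 0.0597]
tool_rot: [2.483, 0.52, 0.163]
contact_force: [0.7, -0.4, -2.3]
opening: 0.0111
grip_force: 79.5
```

Request:
{"api": "jog_arm", "payload": {
  "steps": [
    {"delta_rot": [0, 0, 0], "linear": [0, 0.0045, 0.0021], "grip": 0},
    {"delta_rot": [0, 0, 0], "linear": [0, 0.0086, 0.004], "grip": 0},
    {"delta_rot": [0, 0, 0], "linear": [0, 0.0086, 0.004], "grip": 0},
    {"delta_rot": [0, 0, 0], "linear": [0, 0.0086, 0.004], "grip": 0},
    {"delta_rot": [0, 0, 0], "linear": [0, 0.0086, 0.004], "grip": 0},
    {"delta_rot": [0, 0, 0], "linear": [0, 0.0086, 0.004], "grip": 0},
    {"delta_rot": [0, 0, 0], "linear": [0, 0.0045, 0.0021], "grip": 0},
    {"delta_rot": [0, 0, 0], "linear": [0, 0, 0], "grip": 0},
    {"delta_rot": [0, 0, 0], "linear": [0, 0, 0], "grip": 0}
  ]
}}

```text
t: 14.5
tool_pos: [0.4982, -0.2222, 0.0696]
tool_rot: [2.483, 0.519, 0.162]
contact_force: [0.5, 0.4, -1.1]
opening: 0.0111
grip_force: 79.5
```

```bash
python3 meas.py w8 .026; python3 - <<'E'
from h import *
f=np.load("w8.npz");im,d=f["im"],f["d"];C=cam("wrist",dict(tool_pos=f["pos"],tool_rot=f["rot"]));L=(cloud(d,C)-O)@np.stack([RX,uy,RZ]).T
s=(d>0)&(L[...,0]>.255)&(L[...,0]<.3)&(abs(L[...,1])<.05)&(L[...,2]>.004)&(L[...,2]<.016)
print("stop",s.sum(),np.percentile(L[s],[0,2,10,50,90],axis=0).round(4).tolist())
s=(d>0)&(L[...,0]>.22)&(L[...,0]<.3)&(abs(L[...,1])<.03)
for x in np.arange(.24,.30,.004):
    k=s&(abs(L[...,0]-x)<.002);print(round(x,3),k.sum(),np.percentile(L[k][:,2],[10,50,90]).round(4) if k.any() else"")
E
```

```text
t 14.5 pos [ 0.4982 -0.2222  0.0696] q [-0.34, -0.157, 2.197, -0.651, 0.768, 1.219] F [ 0.5  0.4 -1.1] op 0.0111 g 79.5
[[0.916, 0.328, 0.229], [0.4, -0.749, -0.528], [-0.001, 0.575, -0.818]]
TCP ramp [0.1078 0.0027 0.0456]
rail 0.06 374 [0.0651 0.0682 0.0716] [0.0153]; lip 0.06 0  ; 
rail 0.09 293 [0.0642 0.0671 0.0698] [0.0154]; lip 0.09 0  ; 
rail 0.12 260 [0.0602 0.0667 0.0697] [0.0153]; lip 0.12 214 [0.0496 0.0584 0.0603] [0.029]; 
rail 0.15 223 [0.0602 0.0667 0.0699] [0.0153]; lip 0.15 170 [0.0565 0.0585 0.0603] [0.0256]; 
rail 0.18 183 [0.0602 0.0666 0.0699] [0.0154]; lip 0.18 138 [0.0565 0.0585 0.0603] [0.0255]; 
rail 0.21 146 [0.0603 0.0667 0.0698] [0.0152]; lip 0.21 111 [0.0565 0.0586 0.0603] [0.0256]; 
rail 0.24 25 [0.0602 0.0652 0.0699] [0.0155]; lip 0.24 94 [0.0566 0.0587 0.0603] [0.0255]; 
rail 0.27 152 [0.0464 0.0659 0.07  ] [0.0152]; lip 0.27 3  ; 
tray floor [-0.0023 -0.003   0.0034]
lip end x [0.24522086 0.2574253  0.26035261]
stop 3091 [[0.2554, -0.05, 0.004], [0.2738, -0.0465, 0.0044], [0.2743, -0.0369, 0.0061], [0.2773, 0.0039, 0.0123], [0.2902, 0.0399, 0.0133]]
0.24 276 [0.0024 0.0029 0.0035]
0.244 292 [0.0024 0.003  0.0036]
0.248 274 [0.0024 0.003  0.0035]
0.252 273 [0.0023 0.0029 0.0035]
0.256 277 [0.0024 0.003  0.0035]
0.26 169 [0.0024 0.003  0.0034]
0.264 11 [-0.001  -0.0009 -0.0007]
0.268 233 [-0.0018 -0.0012 -0.0007]
0.272 338 [-0.0017 -0.001   0.0095]
0.276 1327 [-0.001   0.0067  0.0127]
0.28 255 [0.0121 0.0127 0.0133]
0.284 235 [0.0122 0.0127 0.0132]
0.288 241 [0.0122 0.0127 0.0132]
0.292 217 [0.0122 0.0127 0.0132]
0.296 16 [0.0117 0.0122 0.0124]
```

Request:
{"api": "jog_arm", "payload": {
  "steps": [
    {"delta_rot": [0, 0, 0], "linear": [0, 0.0027, 0.0013], "grip": 0},
    {"delta_rot": [0, 0, 0], "linear": [0, 0.0027, 0.0013], "grip": 0},
    {"delta_rot": [0, 0, 0], "linear": [0, 0.0027, 0.0013], "grip": 0},
    {"delta_rot": [0, 0, 0], "linear": [0, 0.0013, 0.0006], "grip": 0},
    {"delta_rot": [0, 0, 0], "linear": [0, 0, 0], "grip": 0},
    {"delta_rot": [0, 0, 0], "linear": [0, 0, 0], "grip": 0}
  ]
}}

```text
t: 15.15
tool_pos: [0.5024, -0.2316, 0.0714]
tool_rot: [2.483, 0.52, 0.163]
contact_force: [0.6, -0.1, -2.2]
opening: 0.0113
grip_force: 79.5
```

Request:
{"api": "jog_arm", "payload": {
  "steps": [
    {"delta_rot": [0, 0, 0], "linear": [0, 0.0009, 0.0004], "grip": 0},
    {"delta_rot": [0, 0, 0], "linear": [0, 0, 0], "grip": 0}
  ]
}}

```text
t: 15.35
tool_pos: [0.5027, -0.2323, 0.0716]
tool_rot: [2.483, 0.52, 0.163]
contact_force: [-0.5, 1.2, -1.6]
opening: 0.0112
grip_force: 79.7
```

Request:
{"api": "jog_arm", "payload": {
  "steps": [
    {"delta_rot": [0, 0, 0], "linear": [0, 0.0009, 0.0004], "grip": 0},
    {"delta_rot": [0, 0, 0], "linear": [0, 0, 0], "grip": 0}
  ]
}}

```text
t: 15.55
tool_pos: [0.5031, -0.2332, 0.0717]
tool_rot: [2.483, 0.52, 0.163]
contact_force: [0.9, 0.7, -1.3]
opening: 0.0114
grip_force: 79.6
```

```bash
cat > gap.py <<'E'
from h import *
import sys
o,R=st();M=np.stack([RX,uy,RZ]);print("TCP ramp",(M@(np.array(o["tool_pos"])-O)).round(4),"F ramp",(M@np.array(o["contact_force"])).round(2))
o,im,d=look(sys.argv[1]);C=cam("wrist",o);L=(cloud(d,C)-O)@M.T
for y0 in(-.03,0,.03):
    s=(d>0)&(abs(L[...,1]-y0)<.012)&(L[...,0]>.2)&(L[...,0]<.31)
    t=s&(L[...,2]>.0015)&(L[...,2]<.005);f=s&(L[...,2]>.006)&(L[...,2]<.0115);tp=s&(L[...,2]>.0115)&(L[...,2]<.015)&(L[...,0]>.26)
    print(y0,"tray edge",np.percentile(L[t][:,0],98).round(4) if t.any() else"","stop face",np.percentile(L[f][:,0],[10,50,90]).round(4) if f.sum()>5 else "","stop top",np.percentile(L[tp][:,0],[2,98]).round(4) if tp.sum()>5 else "")
E
python3 gap.py w9
```

```text
t 15.55 pos [ 0.5031 -0.2332  0.0717] q [-0.36, -0.143, 2.18, -0.643, 0.759, 1.196] F [ 0.9  0.7 -1.3] op 0.0114 g 79.6
[[0.916, 0.329, 0.229], [0.401, -0.749, -0.527], [-0.001, 0.575, -0.818]]
TCP ramp [0.12   0.0029 0.0456] F ramp [-0.55  1.09 -1.2 ]
-0.03 tray edge 0.2749 stop face [0.2741 0.2748 0.2757] stop top [0.2744 0.294 ]
0 tray edge 0.2749 stop face [0.2741 0.2748 0.2761] stop top [0.2742 0.294 ]
0.03 tray edge 0.2748 stop face [0.2739 0.2748 0.2759] stop top [0.2742 0.2942]
```

Request:
{"api": "jog_arm", "payload": {
  "steps": [
    {"delta_rot": [0, 0, 0], "linear": [0, 0.0007, 0.0003], "grip": 0},
    {"delta_rot": [0, 0, 0], "linear": [0, 0, 0], "grip": 0}
  ]
}}

```text
t: 15.8
tool_pos: [0.5034, -0.2339, 0.0718]
tool_rot: [2.483, 0.52, 0.163]
contact_force: [-1.5, 0.3, -1.1]
opening: 0.0113
grip_force: 79.7
```

Request:
{"api": "jog_arm", "payload": {
  "steps": [
    {"delta_rot": [0, 0, 0], "linear": [0, 0.0005, 0.0002], "grip": 0},
    {"delta_rot": [0, 0, 0], "linear": [0, 0, 0], "grip": 0}
  ]
}}

```text
t: 16.0
tool_pos: [0.5036, -0.2344, 0.0719]
tool_rot: [2.483, 0.52, 0.162]
contact_force: [-0.0, 1.3, -1.1]
opening: 0.011
grip_force: 79.7
```

```bash
python3 gap.py w10
```

```text
t 16.0 pos [ 0.5036 -0.2344  0.0719] q [-0.362, -0.141, 2.178, -0.642, 0.758, 1.194] F [-0.   1.3 -1.1] op 0.011 g 79.7
[[0.916, 0.329, 0.229], [0.401, -0.749, -0.527], [-0.001, 0.575, -0.818]]
TCP ramp [0.1213 0.0029 0.0456] F ramp [-1.38  0.48 -0.92]
-0.03 tray edge 0.2746 stop face [0.2741 0.2748 0.2761] stop top [0.2743 0.2942]
0 tray edge 0.2747 stop face [0.2741 0.2748 0.2758] stop top [0.2743 0.2938]
0.03 tray edge 0.275 stop face [0.2742 0.2749 0.2757] stop top [0.2743 0.2943]
```

Request:
{"api": "jog_arm", "payload": {
  "steps": [
    {"delta_rot": [0, 0, 0], "linear": [0, 0.0004, 0.0002], "grip": 0},
    {"delta_rot": [0, 0, 0], "linear": [0, 0, 0], "grip": 0}
  ]
}}

```text
t: 16.25
tool_pos: [0.5038, -0.2348, 0.072]
tool_rot: [2.483, 0.52, 0.162]
contact_force: [-0.4, 1.0, -1.1]
opening: 0.011
grip_force: 79.8
```

```bash
python3 gap.py w11
```

```text
t 16.25 pos [ 0.5038 -0.2348  0.072 ] q [-0.363, -0.141, 2.177, -0.642, 0.758, 1.193] F [-0.4  1.  -1.1] op 0.011 g 79.8
[[0.916, 0.329, 0.229], [0.401, -0.749, -0.527], [-0.001, 0.575, -0.818]]
TCP ramp [0.1217 0.0029 0.0456] F ramp [-1.27  0.04 -0.85]
-0.03 tray edge 0.2747 stop face [0.2742 0.2749 0.2758] stop top [0.2745 0.2937]
0 tray edge 0.2748 stop face [0.274  0.2748 0.2757] stop top [0.2745 0.2937]
0.03 tray edge 0.2748 stop face [0.2742 0.2749 0.2759] stop top [0.2743 0.2944]
```

Request:
{"api": "jog_arm", "payload": {
  "steps": [
    {"delta_rot": [0, 0, 0], "linear": [0, 0.0004, 0.0002], "grip": 0},
    {"delta_rot": [0, 0, 0], "linear": [0, 0, 0], "grip": 0}
  ]
}}

```text
t: 16.5
tool_pos: [0.5038, -0.2349, 0.072]
tool_rot: [2.484, 0.52, 0.162]
contact_force: [-2.0, 3.1, 0.2]
opening: 0.0109
grip_force: 80.2
```

The last step raised the uphill reaction to about 3.6 N with almost no motion, so the tray is against the stop. Releasing and backing out along the slant.

Request:
{"api": "jog_arm", "payload": {
  "steps": [
    {"delta_rot": [0, 0, 0], "linear": [0, 0, 0], "grip": 0.03},
    {"delta_rot": [0, 0, 0], "linear": [0, 0, 0], "grip": 0.03},
    {"delta_rot": [0, 0, 0], "linear": [0, 0, 0], "grip": 0.03},
    {"delta_rot": [0, 0, 0], "linear": [0, 0, 0], "grip": 0.03}
  ]
}}

```text
t: 16.9
tool_pos: [0.5041, -0.2354, 0.0724]
tool_rot: [2.483, 0.52, 0.163]
contact_force: [0.9, -0.0, 0.3]
opening: 0.0304
grip_force: 0.0
```

```bash
python3 gap.py w12; python3 - <<'E'
from h import *
f=np.load("w12.npz");C=cam("wrist",dict(tool_pos=f["pos"],tool_rot=f["rot"]))
w=cv2.imread("pics/w12.png");cv2.imwrite("pics/v12.png",cv2.resize(w[120:420,200:600],(800,600)))
E
```

```text
t 16.9 pos [ 0.5041 -0.2354  0.0724] q [-0.363, -0.14, 2.176, -0.642, 0.758, 1.192] F [ 0.9 -0.   0.3] op 0.0304 g 0.0
[[0.916, 0.328, 0.23], [0.401, -0.749, -0.528], [-0.001, 0.575, -0.818]]
TCP ramp [0.1225 0.003  0.0458] F ramp [0.43 0.78 0.25]
-0.03 tray edge 0.2749 stop face [0.2742 0.2749 0.2759] stop top [0.2744 0.2945]
0 tray edge 0.2747 stop face [0.2742 0.2749 0.2759] stop top [0.2743 0.2943]
0.03 tray edge 0.2748 stop face [0.274  0.2748 0.2762] stop top [0.2741 0.2936]
```

View pics/v12.png

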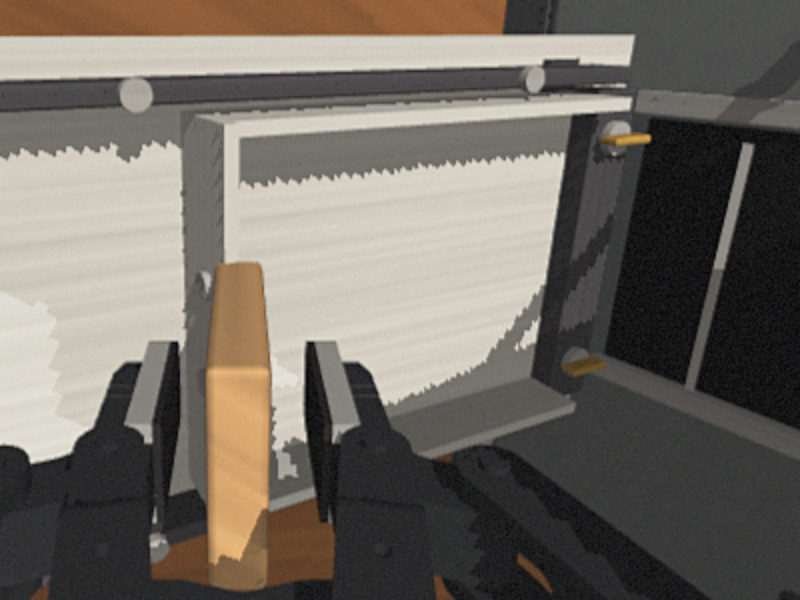

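The tray's floor edge meets the stop face at about (560,250), it lies between the rails, and the pads are open on both sides of the grip. Withdrawing and doing a final check.

Request:
{"api": "jog_arm", "payload": {
  "steps": [
    {"delta_rot": [0, 0, 0], "linear": [0, 0, -0.008], "grip": 0.03},
    {"delta_rot": [0, 0, 0], "linear": [0, 0, -0.015], "grip": 0.03},
    {"delta_rot": [0, 0, 0], "linear": [0, 0, -0.025], "grip": 0.03},
    {"delta_rot": [0, 0, 0], "linear": [0, 0, -0.03], "grip": 0.03},
    {"delta_rot": [0, 0, 0], "linear": [0, 0, -0.03], "grip": 0.03},
    {"delta_rot": [0, 0, 0], "linear": [0, 0, -0.03], "grip": 0.03},
    {"delta_rot": [0, 0, 0], "linear": [0, 0, -0.03], "grip": 0.03},
    {"delta_rot": [0, 0, 0], "linear": [0, 0, 0], "grip": 0.03},
    {"delta_rot": [0, 0, 0], "linear": [0, 0, 0], "grip": 0.03}
  ]
}}

```text
t: 17.85
tool_pos: [0.4656, -0.1463, 0.2102]
tool_rot: [2.482, 0.52, 0.165]
contact_force: [0.5, -0.1, -1.2]
opening: 0.0301
grip_force: 0.0
```

```bash
python3 - <<'E'
from h import *
o,R=st();o,w,d=look("w13");im,_=ctrl.get_image("scene")
C=cam("wrist",o);L=(cloud(d,C)-O)@np.stack([RX,uy,RZ]).T
for x in np.arange(.266,.282,.002):
    k=(d>0)&(abs(L[...,0]-x)<.001)&(abs(L[...,1])<.04);print(round(x,3),k.sum(),np.percentile(L[k][:,2],[5,50,95]).round(4) if k.any() else"")
s=(d>0)&(abs(L[...,2]-.0255)<.003)&(L[...,1]>.05)&(L[...,1]<.062)&(L[...,0]>.1)&(L[...,0]<.29);print("lip end",np.percentile(L[s][:,0],[98,99.5]))
a=cv2.resize(im[240:350,250:365,::-1],(430,411),interpolation=2)
cv2.imwrite("pics/m13.png",np.hstack([a,cv2.resize(w[:,:,::-1],(370,411))]))
E
```

```text
t 17.85 pos [ 0.4656 -0.1463  0.2102] q [-0.183, -0.481, 2.187, -0.556, 1.125, 1.139] F [ 0.5 -0.1 -1.2] op 0.0301 g 0.0
[[0.916, 0.328, 0.231], [0.401, -0.749, -0.527], [0.0, 0.576, -0.818]]
0.266 165 [0.0019 0.2097 0.2106]
0.268 162 [0.0019 0.2095 0.2101]
0.27 170 [0.0018 0.2093 0.2098]
0.272 162 [0.002  0.2088 0.2094]
0.274 392 [0.0022 0.0082 0.2089]
0.276 284 [0.0028 0.0123 0.2087]
0.278 164 [0.0118 0.2079 0.2083]
0.28 166 [0.0117 0.2074 0.2081]
lip end [0.27046644 0.27416615]
```

View pics/m13.png

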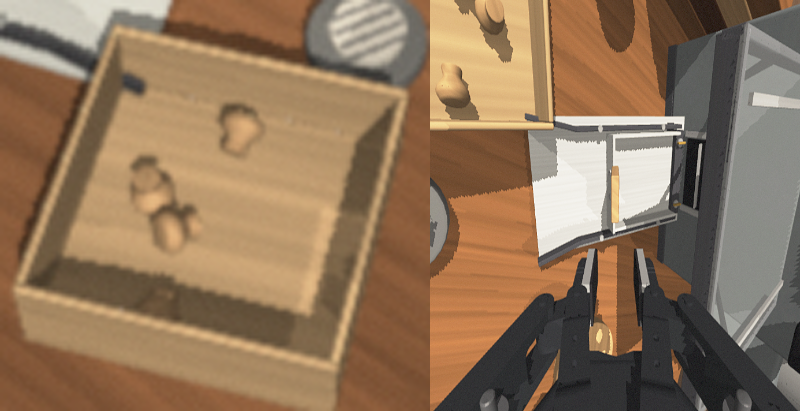

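All four knobs are in the bin at (240,130), (150,185), (178,228), and (160,298) in shadow. The tray is home against the stop with no visible gap, and the robot is clear of everything.

```bash
python3 -c "
from station import ctrl
print(ctrl.finish_job())"
```

```text
the job is handed in; nothing more can be done
None
```

The four knobs are in the bin, the tray rests between the guides against the stop, which did not move, and the job was handed in after about 18 s of robot time.

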